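Hold the block heater's lid at its balance point

ROBOT

A 6-joint arm with a two-finger parallel gripper is mounted at the origin on the work surface. World frame = base frame: x ahead of the robot, y to its left, z up, the work surface at z = 0. Lengths are in m, angles in rad, forces in N, time in s.
With the tool pointing down it reaches from about 0.35 to 0.975 m from the base axis. Payload 7.1 kg.
Tool frame: the origin (TCP) lies on the centre line of the jaws, within the pads' length; the fingertips stand 22 mm ahead of it and the grasp point (between the pads) lies 3 mm ahead of it; z points along the fingers, y is the direction in which the jaws open and shut (so a half turn about z gives the same grasp; the last joint's range is limited). The gripper opens to 88 mm and grips with 3 to 60 N. Pads are 20 mm wide; open, the fingers measure 115 mm over their backs; the gripper's body (75 mm by 178 mm) begins 61 mm behind the grasp point.
Start: joints at [-1.221, 0.423, 1.63, -0, 1.089, -0.019], TCP at [0.225, -0.583, 0.245] pointing down, gripper open.
Joint ranges: [-3, 3], [-0.9, 2.11], [0.09, 2.58], [-1.31, 4.45], [0.11, 2.69], [-2.54, 2.54]. Speed limits (rad/s): [2.39, 2.39, 3.01, 3.14, 3.14, 3.14].

INTERFACE

Orientations are given as a rotation vector (axis times angle).
In Python, from cell import bot gives the robot as it stands.
- The arm moves only by the tool arm_command, never from a script. Its argument "steps" is a list of rows, each a list of 3 entries, a list of its own where there are three numbers: the shift along the world's x, y, z in mm, then the turn, a rotation vector about the world's x, y, z in rad, then the closure, from 0 (fully open) to 1 (shut). In form: [[[x, y, z], [wx, wy, wz], claw], ...]. A call has 1 to 8 rows; each row shifts and turns the commanded pose from where the row before left it; what a row does not reach is not made up. A row lasts 1/10 s, in which the tool goes at most 50 mm and 8.59 degrees, less where a joint would pass 70% of its speed; a pose out of reach is approached as far as the arm can. A call is refused whole if a number of a shift passes 50 or a number of a turn 0.15, either way. A call with a gripper value outside its range is refused whole. The fingers move at their own pace and stop on an object; "force" is the grip in N (left out, the last holds). Time passes only in rows, so rows that do not move let the fingers close. It gives the time, the measured TCP pose, the force and the opening at its end, in the units of the state.
- bot.sense(): the state, without advancing time (a new reading comes with each control period).
- bot.read_camera(name): name is "scene" or "top"; returns the picture (384x512x3 uint8, red, green, blue); there is no depth.
- bot.camera_params(name): a dict with "camera_matrix" (3x3 intrinsics, pixels), "T" (4x4, takes a point from camera to world coordinates). Camera axes: x right, y up, looking along -z (the intrinsics and any distortion apply to the point x, -y, -z); pixel columns grow to the right and rows downward; lengths in m; the calibration is good to about 2 mm. A picture is of the moment at which its call begins. camera_params takes no time and is no camera call.
- bot.finish_job(): hands the job in, once; it reports no verdict.
The state is a dict: "clock": time; "joint_positions": joint angles; "qvel": joint speeds; "effort": joint torques, N m; "tcp_pos": TCP position; "orientation": TCP orientation; "contact_force": force on the tool from outside, world axes, zero at the start; "wrist_torque": the same for the moment, N m; "finger_gap": opening from 0.0 (shut) to 1.0 (fully open).
Only numpy, scipy, OpenCV 4.12 (cv2) and the standard library are available. Lean on these libraries where they do the work, as an engineer would, in place of code of your own. Each camera call takes 0.05 s, during which the arm holds its last target.

TASK

I need to get at the hinge screws of the portable block heater with no weight on them. Swing the U-shaped carry handle, which stands over the lid, back and down behind the case until it clicks fully home in its end detent; then take the lid by its bar, raise it to its balance point, where it would fall neither shut nor over backwards, and finish still gripping the bar and holding the lid there. Do not let the lid go over backwards, and leave the other things on the bench where they are.

Things in the scene. Friction and masses are not known exactly. Their poses are not given: they have to be found in the camera images.
- heater: portable dry-block heater, a heavy white box fixed on the bench, 190 mm deep (x) by 220 mm wide (y) by 75 mm high, with a black control panel on its front (-x) face; with its lid shut it is 112 mm high. Origin at the centre of its underside, z up, +x points to its rear, where the lid is hinged. Below, front/rear and left/right are along this x and y.
- carry_handle (a joint): U-shaped carry handle: two flat steel arms at the sides of the case, joined by a round cross bar. Turns about a line along the heater's y through its x 0, z 55 mm. At angle a the bar lies 155*sin(a) mm behind and 155*cos(a) mm above that line (0 = straight up; starts -0.45 to 0.15). Stays where left: 2 to 3 N moves it; from 1.2 a sprung detent takes up to 4 N at the bar. Clicks home at its stop, 1.58.
- carry_bar (a point): middle of the carry handle's cross bar: the rubber grip is 19 mm in diameter and 130 mm long along the heater's y, the bare bar beyond it 16 mm, arm to arm 240 mm
- lid (a joint): brushed steel hood lid, 176 mm deep, 200 wide, 36 high, about 0.55 kg, hinged along its lower rear edge. 0 = shut, positive = raised to the rear, stop at 1.95; blocked while the carry handle stands up. The hinge is nearly free. Shut, its mass centre lies 94 mm in front of and 26.5 mm above the hinge line, so it balances at 1.30 rad (74 degrees); below that it falls shut, above it falls backwards.
- lid_hinge (a point): middle of the lid's hinge line, 94 mm behind the heater's centre and 78 mm above the bench; the line runs along the heater's y
- lid_bar (a point): middle of the lid's bar handle: black round bar, 12 mm in diameter, 110 mm long along the heater's y, on a post at each end, its centre 40 mm above the lid's top and 30 mm behind the lid's front edge. Lid shut: 150 mm in front of the hinge line and 154 mm above the bench; at the balance point: 33 mm behind the hinge line and 243 mm above the bench.
- jar: bystander: white plastic jar with a black screw cap, 92 mm in diameter, 128 mm high, standing on the bench; origin at the centre of its underside
- wash_bottle: bystander: white wash bottle with a bent spout, 64 mm in diameter, 200 mm high; origin at the centre of its underside
- beaker: bystander: glass beaker with two marker pens, 70 mm in diameter, 150 mm high with the pens; origin at the centre of its underside
- clamp: bystander: steel retort clamp lying on the bench, 195 mm long, 32 mm high; origin on the bench under its rod, 50 mm from its thick boss's outer end

How it is judged:
On the way, in this order (a step that is already met when the one before it is completed fails the run):
1. the carry handle is home in its end detent behind the case, the lid still shut (value of joint carry_handle above 1.5 rad and value of joint lid below 0.12 rad), for 0.2 s.
2. the lid, gripped by the fingers, is at its balance point (value of joint lid between 1.22 and 1.38 rad and contact force between the fingers and lid above 1 N), for 0.3 s.
At the end, for the whole second after the job is handed in: The program ends while holding: for the last second the fingers grip the lid (over 1 N) and it stands still within 0.08 rad (4.5 degrees) of its balance point at 1.30 rad, carried by nothing else, with the carry handle home in its detent (over 1.50 rad) (all of step 2 and velocity of joint lid between -0.08 and 0.08 rad/s and value of joint carry_handle above 1.5 rad and contact force between lid and jar below 0.05 N and contact force between lid and wash_bottle below 0.05 N and contact force between lid and beaker below 0.05 N and contact force between lid and clamp below 0.05 N); the arm keeps its last pose, push and grip.
It fails at once if the lid is let go over backwards (past 1.60 rad) (value of joint lid above 1.6 rad).
It fails at once if the jar is knocked or moved by over 30 mm (distance of jar from where it was at the start of the episode above 0.03 m).
It fails at once if the wash bottle is knocked or moved by over 30 mm (distance of wash_bottle from where it was at the start of the episode above 0.03 m).
It fails at once if the beaker is knocked or moved by over 30 mm (distance of beaker from where it was at the start of the episode above 0.03 m).
It fails at once if the clamp is knocked or moved by over 30 mm (distance of clamp from where it was at the start of the episode above 0.03 m).
It also fails if it takes over 64 s, if anything falls off the work surface, if the arm or the gripper's body presses on something with over 40 N, if the wrist force passes 120 N, or if a joint passes its speed limit or range.

## Working session

There is one attempt and no reset: what is moved stays moved. The work goes in short steps, Python scripts to look and compute and a tool call to move; the robot and the scene stay as the last step left them, time stands still between calls to the robot, and variables do not carry over. Pictures are saved under pics/ and viewed, and the job is handed in when it is done.

Besides the shell and the picture viewer there is one more tool, called after "Call:" in YAML: its name, and indented under it one key for each argument. arm_command: Moves the arm, as the interface text tells. Its arguments: {"type":"object","properties":{"steps":{"type":"array"},"force":{"type":"number"}},"required":["steps"]}

```bash
mkdir -p pics; ls
python3 - <<'E'
from cell import bot
import cv2,json
for n in("scene","top"):
    cv2.imwrite(f"pics/{n}0.png",bot.read_camera(n)[:,:,::-1]); p=bot.camera_params(n); print(n,p)
print(bot.sense())
E
```

```text
pics
scene {'camera_matrix': array([[417.67754992,   0.        , 254.44307857],
       [  0.        , 417.67754992, 193.3291296 ],
       [  0.        ,   0.        ,   1.        ]]), 'T': array([[-0.84990911, -0.41112333,  0.32959388,  0.81590629],
       [ 0.5269266 , -0.66512828,  0.5291056 ,  0.56385382],
       [ 0.00169455,  0.62336345,  0.78193039,  0.93151018],
       [ 0.        ,  0.        ,  0.        ,  1.        ]])}
top {'camera_matrix': array([[447.52996709,   0.        , 249.70090442],
       [  0.        , 447.52996709, 186.94164808],
       [  0.        ,   0.        ,   1.        ]]), 'T': array([[ 0.01616196,  0.99544811, -0.09392476,  0.36198833],
       [-0.99975017,  0.01753913,  0.01385543,  0.04247413],
       [ 0.01543972,  0.09367737,  0.99548288,  1.28825549],
       [ 0.        ,  0.        ,  0.        ,  1.        ]])}
{'clock': 0.1, 'joint_positions': array([-1.22099181e+00,  4.23777106e-01,  1.63055929e+00,  1.44070465e-05,
        1.08860009e+00, -1.90092754e-02]), 'qvel': array([ 0.00033922, -0.00278004, -0.00167002, -0.00082706,  0.00071759,
       -0.00058194]), 'effort': array([-7.41041604e-04, -5.45612884e+01, -2.74324411e+01,  6.44886028e-02,
        1.88093452e-02,  3.04838480e-06]), 'tcp_pos': array([ 0.22518763, -0.58254532,  0.24399282]), 'orientation': array([-3.08702433e+00, -5.75799721e-01,  3.27638692e-04]), 'contact_force': array([-1.21781952, -0.09789477, -0.11358089]), 'wrist_torque': array([ 0.02796371, -0.01794227,  0.0063836 ]), 'finger_gap': 0.9952973892503604}
```

View pics/scene0.png

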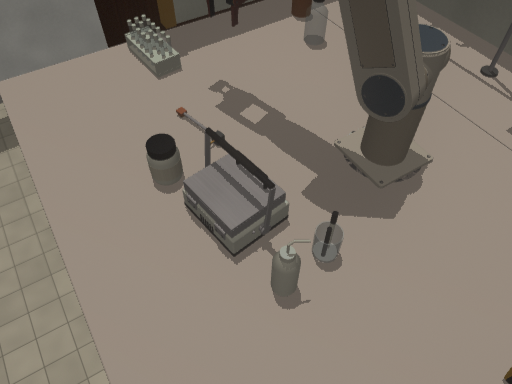

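View pics/top0.png

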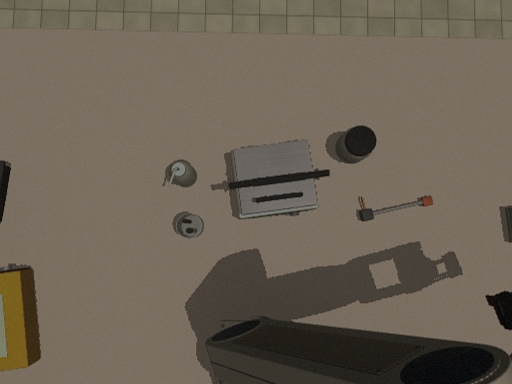

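Run:
```python
import cv2
a=cv2.imread("pics/scene0.png")[110:260,130:330]; cv2.imwrite("pics/s0z.png",cv2.convertScaleAbs(cv2.resize(a,None,fx=4,fy=4,interpolation=2),alpha=1.7))
a=cv2.imread("pics/top0.png")[120:250,150:345]; cv2.imwrite("pics/t0z.png",cv2.convertScaleAbs(cv2.resize(a,None,fx=4,fy=4,interpolation=2),alpha=1.7))
```

```text
(no output)
```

View pics/s0z.png

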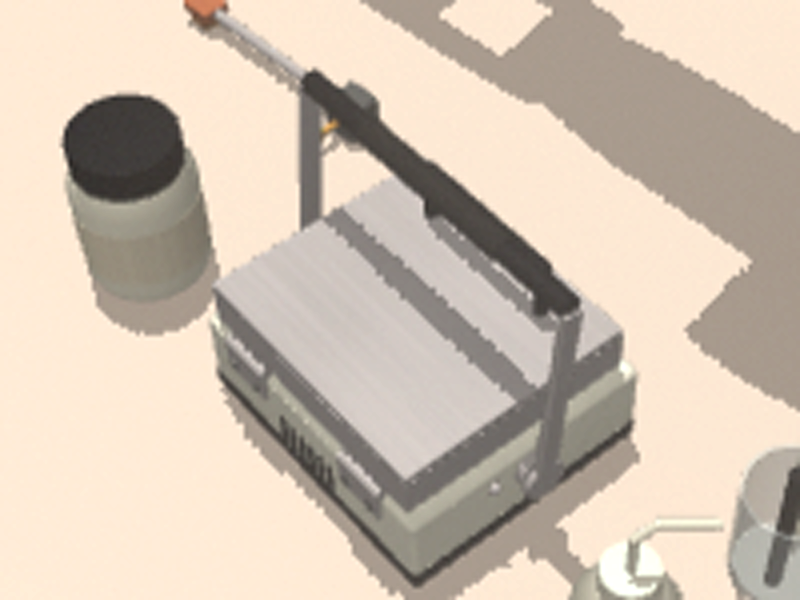

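View pics/t0z.png

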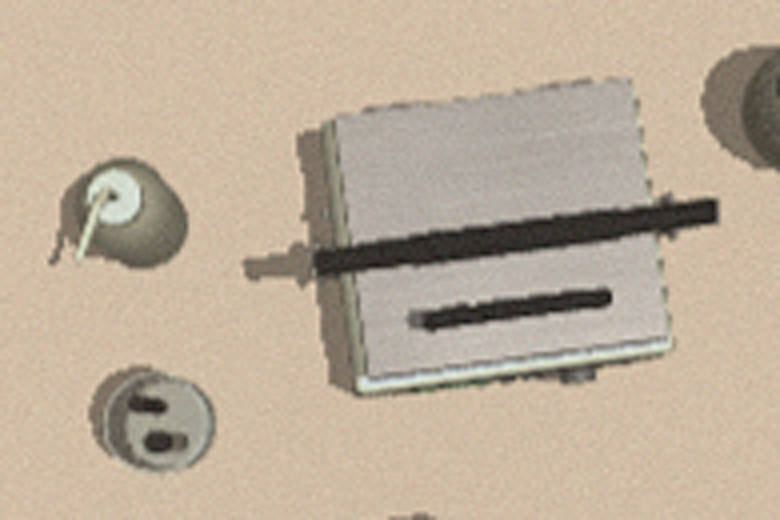

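```bash
cat > h.py <<'E'
import numpy as np
from cell import bot
P={n:bot.camera_params(n) for n in("scene","top")}
def ray(n,u,v):
    K=P[n]["camera_matrix"];T=P[n]["T"]
    d=np.array([(u-K[0,2])/K[0,0],-(v-K[1,2])/K[1,1],-1]); return T[:3,3],T[:3,:3]@d
def plane(n,u,v,z):
    o,d=ray(n,u,v); return o+d*(z-o[2])/d[2]
def tri(a,b):
    (o1,d1),(o2,d2)=ray("top",*a),ray("scene",*b)
    A=np.c_[d1,-d2]; s=np.linalg.lstsq(A,o2-o1,rcond=None)[0]
    p,q=o1+d1*s[0],o2+d2*s[1]; return (p+q)/2,np.linalg.norm(p-q)
def proj(n,p):
    K=P[n]["camera_matrix"];T=P[n]["T"]; c=T[:3,:3].T@(np.asarray(p)-T[:3,3])
    return K[0,0]*c[0]/-c[2]+K[0,2], -K[1,1]*c[1]/-c[2]+K[1,2]
def tz(x,y): return 150+x/4,120+y/4
def sz(x,y): return 130+x/4,110+y/4
E
python3 - <<'E'
from h import *
np.set_printoptions(precision=4,suppress=True)
print("carry L",tri(tz(318,262),sz(572,300))); print("carry R",tri(tz(716,211),sz(312,80)))
for a in[(333,122),(632,82),(362,378),(668,340)]: print("lid",plane("top",*tz(*a),.112))
print("lidbar",plane("top",*tz(415,320),.154),plane("top",*tz(611,297),.154))
E
```

```text
carry L (array([0.4653, 0.0772, 0.2112]), np.float64(0.0025390034244824186))
carry R (array([ 0.5018, -0.1656,  0.2038]), np.float64(0.0019413961584927282))
lid [0.5695 0.0714 0.112 ]
lid [ 0.6003 -0.1276  0.112 ]
lid [0.3999 0.0491 0.112 ]
lid [ 0.4283 -0.1521  0.112 ]
lidbar [0.4359 0.0159 0.154 ] [ 0.4527 -0.1087  0.154 ]
```

The rear faces +x, with the vents at scene zoom (310,460). The heater is at about (0.4975, -0.039), yaw about 0.145, and the handle angle is about -0.09. I'll move over in front of the carry bar.

Call:
arm_command:
  steps:
    - [[0,0,45],[0,0,0],1]
    - [[0,0,45],[0,0,0],1]
    - [[19,45,0],[0,0,0.112],1]
    - [[19,45,0],[0,0,0.112],1]
    - [[19,45,0],[0,0,0.112],1]
    - [[19,45,0],[0,0,0.112],1]
    - [[19,45,0],[0,0,0.112],1]
    - [[19,45,0],[0,0,0.112],1]

```text
clock: 0.9
tcp_pos: [0.3395, -0.311, 0.3345]
orientation: [-2.722, -1.568, -0.0]
contact_force: [0.9, 0.0, -0.1]
finger_gap: 0.312
```

Call:
arm_command:
  steps:
    - [[19,45,0],[0,0,0.112],1]
    - [[19,45,0],[0,0,0.112],1]
    - [[19,45,0],[0,0,0.112],1]
    - [[19,45,0],[0,0,0.112],1]
    - [[19,45,0],[0,0,0.112],1]
    - [[19,42,0],[0,0,0.112],1]
    - [[0,0,0],[0,0,0],1]
    - [[0,0,0],[0,0,0],1]

```text
clock: 1.7
tcp_pos: [0.4532, -0.0451, 0.3343]
orientation: [-2.055, -2.375, 0.001]
contact_force: [-0.5, 0.4, -0.3]
finger_gap: 0.005
```

```bash
cat >> h.py <<'E'
from scipy.spatial.transform import Rotation as Ro
O=np.array([.4975,-.039,0]);yaw=.145;EX=np.array([np.cos(yaw),np.sin(yaw),0]);EY=np.array([-np.sin(yaw),np.cos(yaw),0])
def loc(p): d=np.asarray(p)-O; return np.array([d@EX,d@EY,d[2]])
def st(pic=None):
    import cv2
    s=bot.sense(); R=Ro.from_rotvec(s["orientation"]).as_matrix()
    np.set_printoptions(precision=4,suppress=True)
    print("t",s["clock"],"tcp",s["tcp_pos"],"local",loc(s["tcp_pos"]),"grasp",loc(s["tcp_pos"]+.003*R[:,2]))
    print("z",R[:,2],"y",R[:,1],"jawyaw",np.arctan2(R[1,1],R[0,1]),"F",s["contact_force"],"gap",s["finger_gap"],"q",s["joint_positions"])
    if pic:
        ims=[]
        for n,(a,b,c,d) in (("scene",(70,270,130,350)),("top",(90,290,150,370))):
            im=bot.read_camera(n)[a:b,c:d,::-1]; ims.append(cv2.convertScaleAbs(cv2.resize(im,(400,364),interpolation=2),alpha=1.6))
        cv2.imwrite("pics/"+pic,np.hstack(ims))
E
python3 -c "
from h import *
st('a1.png')"
```

```text
t 1.7 tcp [ 0.4532 -0.0451  0.3343] local [-0.0447  0.0004  0.3343] grasp [-0.0447  0.0004  0.3313]
z [-0.001  -0.0002 -1.    ] y [ 0.9896  0.1437 -0.001 ] jawyaw 0.14415064250685344 F [-0.4565  0.3712 -0.3015] gap 0.005275212251486399 q [-0.1251  0.0611  1.8912 -0.0004  1.1902 -0.2691]
```

View pics/a1.png

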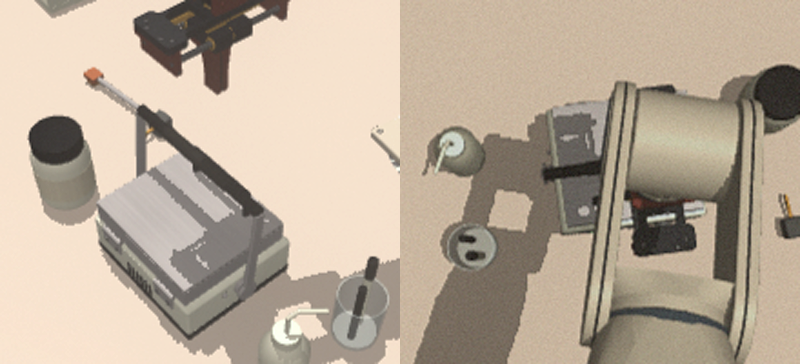

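The view shows the gripper above the lid with the handle upright and clear of it. I'll descend in front of the bar and push to the rear.

Call:
arm_command:
  steps:
    - [[-6,-1,-42],[0,0,0],1]
    - [[0,0,-42],[0,0,0],1]
    - [[0,0,-42],[0,0,0],1]
    - [[0,0,0],[0,0,0],1]
    - [[10,1.5,0],[0,0,0],1]
    - [[10,1.5,0],[0,0,0],1]
    - [[10,1.5,0],[0,0,0],1]
    - [[10,1.5,0],[0,0,0],1]

```text
clock: 2.6
tcp_pos: [0.4891, -0.041, 0.2103]
orientation: [2.057, 2.372, 0.002]
contact_force: [-2.6, -0.5, 1.5]
finger_gap: 0.006
```

```bash
python3 -c "
from h import *
st('a2.png')"
```

```text
t 2.6 tcp [ 0.4891 -0.041   0.2103] local [-0.0086 -0.0008  0.2103] grasp [-0.0086 -0.0008  0.2073]
z [ 0.0025 -0.0004 -1.    ] y [0.9899 0.1415 0.0024] jawyaw 0.14198749093589377 F [-2.5853 -0.4577  1.5453] gap 0.005817675288997154 q [-0.1078  0.274   1.9511 -0.0002  0.9141 -0.2497]
```

View pics/a2.png

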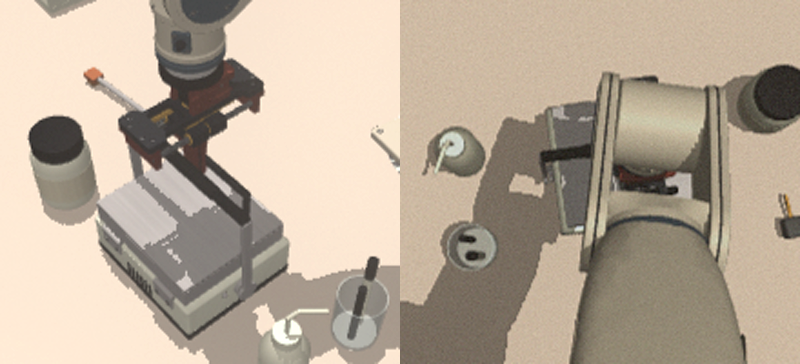

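The handle is moving at 2.6 N. I'll carry on along the arc.

Call:
arm_command:
  steps:
    - [[12,1.7,-4],[0,0,0],1]
    - [[12,1.7,-4],[0,0,0],1]
    - [[12,1.7,-5],[0,0,0],1]
    - [[12,1.7,-5],[0,0,0],1]
    - [[12,1.7,-5],[0,0,0],1]
    - [[12,1.7,-7],[0,0,0],1]
    - [[12,1.7,-8],[0,0,0],1]
    - [[12,1.7,-8],[0,0,0],1]

```text
clock: 3.5
tcp_pos: [0.584, -0.0271, 0.1616]
orientation: [-2.058, -2.373, 0.001]
contact_force: [-3.2, 0.2, -1.2]
finger_gap: 0.004
```

```bash
python3 -c "
from h import *
st('a3.png')"
```

```text
t 3.5 tcp [ 0.584  -0.0271  0.1616] local [ 0.0873 -0.0008  0.1616] grasp [ 0.0873 -0.0008  0.1586]
z [-0.0009  0.0001 -1.    ] y [ 0.9899  0.1415 -0.0009] jawyaw 0.142013412826309 F [-3.2323  0.2459 -1.2201] gap 0.003717900652752925 q [-0.0668  0.4718  1.7776  0.      0.8931 -0.2089]
```

View pics/a3.png

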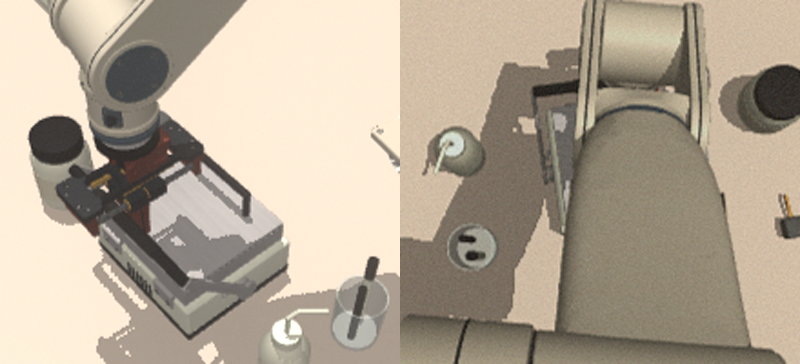

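Scene view shows the handle leaning back to about 0.8 rad. Next I'll lift, go on top of the bar and push down.

Call:
arm_command:
  steps:
    - [[-8,-1,0],[0,0,0],1]
    - [[0,0,40],[0,0,0],1]
    - [[0,0,15],[0,0,0],1]
    - [[28,4,0],[0,0,0],1]
    - [[24,3.5,0],[0,0,0],1]
    - [[0,0,-12],[0,0,0],1]
    - [[0,0,-12],[0,0,0],1]
    - [[0,0,-12],[0,0,0],1]

```text
clock: 4.4
tcp_pos: [0.6253, -0.021, 0.18]
orientation: [-2.057, -2.372, 0.002]
contact_force: [-0.8, -0.1, 0.2]
finger_gap: 0.005
```

```bash
python3 -c "
from h import *
st('a4.png')"
```

```text
t 4.4 tcp [ 0.6253 -0.021   0.18  ] local [ 0.1291 -0.0006  0.18  ] grasp [ 0.1291 -0.0006  0.177 ]
z [-0.0024  0.     -1.    ] y [ 0.99    0.1414 -0.0024] jawyaw 0.14185653795940717 F [-0.8363 -0.0731  0.2471] gap 0.005339944807657602 q [-0.0525  0.5012  1.6719 -0.0001  0.971  -0.1943]
```

View pics/a4.png

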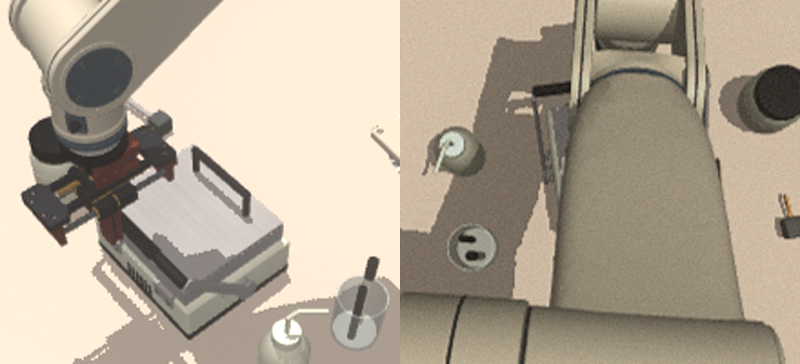

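Run:
```python
from h import *
import cv2
im=bot.read_camera("scene");im2=bot.read_camera("top")
o=np.hstack([cv2.resize(im[130:250,150:270,::-1],(390,390),interpolation=2),cv2.resize(im2[100:220,200:320,::-1],(390,390),interpolation=2)])
cv2.imwrite("pics/a5.png",cv2.convertScaleAbs(o,alpha=1.7))
for a in np.arange(.6,1.7,.1):
    f=lambda y:O+EX*.155*np.sin(a)+EY*y+[0,0,.055+.155*np.cos(a)]
    s=np.array(proj("scene",f(.12)));t=np.array(proj("top",f(.12))); print(a,(s-[150,130])*3.25,(t-[200,100])*3.25+[390,0])
```

```text
0.6 [283.26074681 280.76678712] [468.77843846 151.04190829]
0.7 [269.45144239 298.36453168] [467.3174348  137.70358345]
0.7999999999999999 [256.95286859 316.06159799] [466.10502782 126.15822142]
0.8999999999999999 [245.92629557 333.60636676] [465.14895022 116.49664661]
0.9999999999999999 [236.50221415 350.75626946] [464.45261016 108.7759635 ]
1.0999999999999999 [228.77838472 367.28355227] [464.01543487 103.02159808]
1.1999999999999997 [222.81921651 382.98011862] [463.83329351  99.23006132]
1.2999999999999998 [218.65639792 397.66127878] [463.89896778  97.37219863]
1.4 [216.29062191 411.16832615] [464.202642    97.39670249]
1.4999999999999998 [215.69419689 423.36994652] [464.73238824  99.23369242]
1.5999999999999996 [216.81430386 434.16254117] [465.47462719 102.7982003 ]
```

View pics/a5.png

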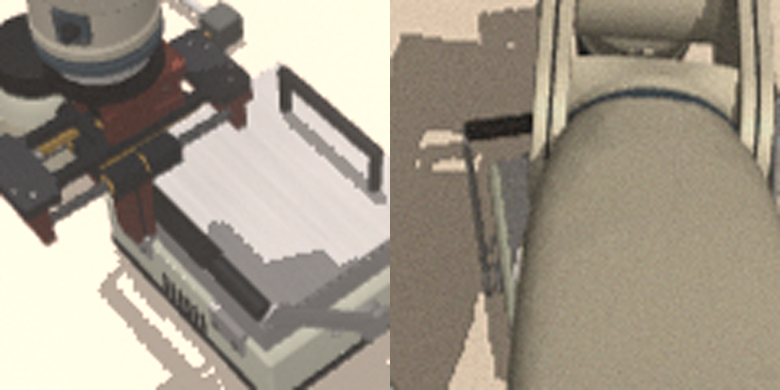

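The fingertip is just behind the bar: the bar end at (266,302) gives a of about 0.75. I'll lift, move forward of it and press down.

Call:
arm_command:
  steps:
    - [[0,0,40],[0,0,0],1]
    - [[-16,-2.5,0],[0,0,0],1]
    - [[0,0,-14],[0,0,0],1]
    - [[0,0,-8],[0,0,0],1]
    - [[0,0,-8],[0,0,0],1]
    - [[2,0.3,-8],[0,0,0],1]
    - [[3,0.4,-8],[0,0,0],1]
    - [[3,0.4,-8],[0,0,0],1]

```text
clock: 5.4
tcp_pos: [0.6322, -0.0209, 0.1737]
orientation: [2.045, 2.357, 0.032]
contact_force: [21.4, 4.8, 18.8]
finger_gap: 0.008
```

```bash
cat >> h.py <<'E'
def z2(name):
    import cv2
    st()
    im=bot.read_camera("scene");im2=bot.read_camera("top")
    o=np.hstack([cv2.resize(im[130:250,150:270,::-1],(390,390),interpolation=2),cv2.resize(im2[100:220,200:320,::-1],(390,390),interpolation=2)])
    cv2.imwrite("pics/"+name,cv2.convertScaleAbs(o,alpha=1.7))
E
python3 -c "
from h import *
z2('a6.png')"
```

```text
t 5.4 tcp [ 0.6322 -0.0209  0.1737] local [ 0.1359 -0.0015  0.1737] grasp [ 0.136  -0.0015  0.1707]
z [ 0.029   0.0016 -0.9996] y [0.9896 0.1409 0.029 ] jawyaw 0.14141774364795065 F [21.3934  4.8487 18.8212] gap 0.007532046820980829 q [-0.0532  0.5066  1.6805  0.0039  0.9256 -0.1969]
```

View pics/a6.png

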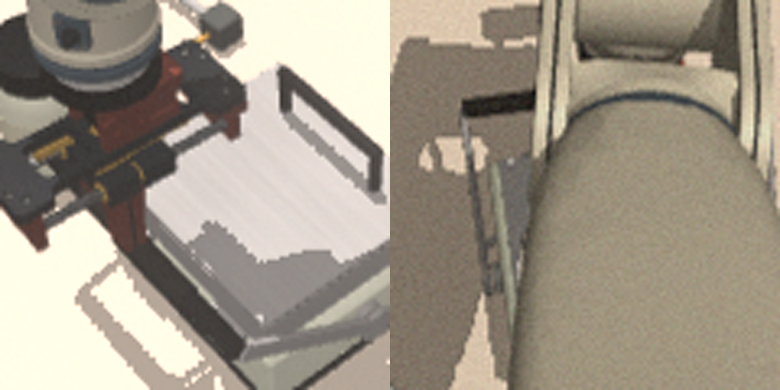

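The tip is again on the rear flank of the bar. The handle is at about 0.97 rad, with 28 N of wedging. I'll lift and come down on its front flank, following the arc.

Call:
arm_command:
  steps:
    - [[0,0,40],[0,0,0],1]
    - [[-6,-1,0],[0,0,0],1]
    - [[0,0,0],[0,0,0],1]
    - [[0,0,0],[0,0,0],1]

```text
clock: 5.9
tcp_pos: [0.6123, -0.0232, 0.2058]
orientation: [-2.057, -2.372, 0.003]
contact_force: [-0.1, 0.5, 0.1]
finger_gap: 0.002
```

```bash
python3 -c "
from h import *
z2('a7.png')"
```

```text
t 5.9 tcp [ 0.6123 -0.0232  0.2058] local [ 0.1159 -0.0009  0.2058] grasp [ 0.1159 -0.0009  0.2028]
z [-0.0029  0.0002 -1.    ] y [ 0.9899  0.1414 -0.0028] jawyaw 0.14187283061386713 F [-0.1299  0.5308  0.0747] gap 0.002346873379104043 q [-0.0573  0.4518  1.6852  0.0001  1.0074 -0.1992]
```

View pics/a7.png

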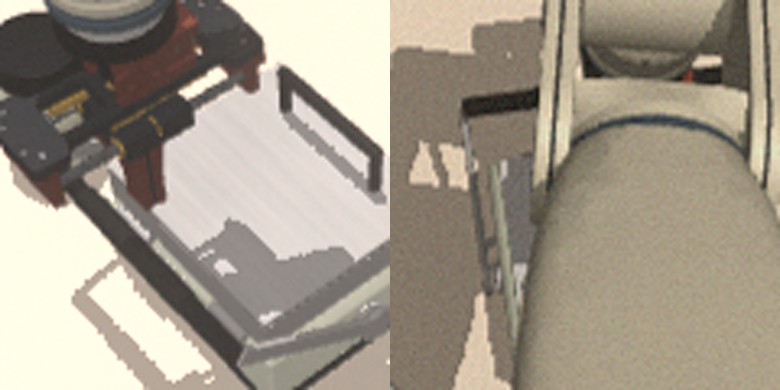

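Call:
arm_command:
  steps:
    - [[2,0.3,-20],[0,0,0],1]
    - [[2,0.3,-12],[0,0,0],1]
    - [[6,0.9,-11],[0,0,0],1]
    - [[6,0.9,-10],[0,0,0],1]
    - [[6,0.9,-14],[0,0,0],1]
    - [[5,0.7,-14],[0,0,0],1]
    - [[0,0,0],[0,0,0],1]

```text
clock: 6.7
tcp_pos: [0.6401, -0.0191, 0.1244]
orientation: [-2.057, -2.372, 0.002]
contact_force: [-0.1, 0.2, -0.2]
finger_gap: 0.007
```

```bash
python3 -c "
from h import *
z2('a8.png')"
```

```text
t 6.7 tcp [ 0.6401 -0.0191  0.1244] local [ 0.1439 -0.0009  0.1244] grasp [ 0.1439 -0.0009  0.1214]
z [-0.0024  0.     -1.    ] y [ 0.9899  0.1417 -0.0024] jawyaw 0.1422073234514371 F [-0.1191  0.2326 -0.2143] gap 0.0065489110786294494 q [-0.0484  0.5935  1.6636 -0.0001  0.887  -0.1905]
```

View pics/a8.png

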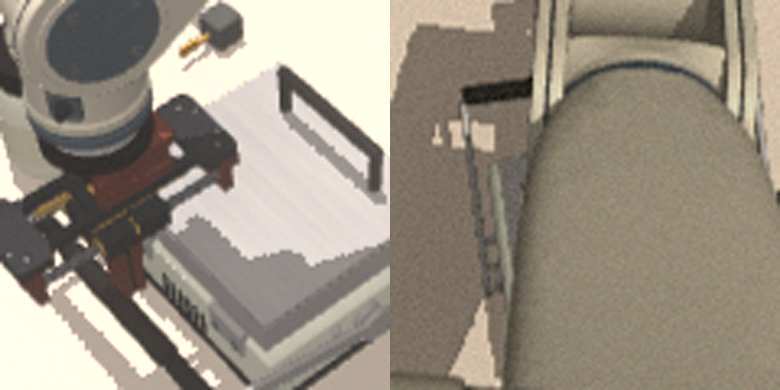

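Run:
```python
from h import *
import cv2
im=bot.read_camera("scene");im2=bot.read_camera("top")
o=np.hstack([cv2.resize(im[180:280,150:250,::-1],(400,400),interpolation=2),cv2.resize(im2[110:210,200:300,::-1],(400,400),interpolation=2)])
cv2.imwrite("pics/a9.png",cv2.convertScaleAbs(o,alpha=1.7))
for a in np.arange(1,1.7,.1):
    f=lambda y:O+EX*.155*np.sin(a)+EY*y+[0,0,.055+.155*np.cos(a)]
    s=np.array(proj("scene",f(.12)));t=np.array(proj("top",f(.12))); print(a,(s-[150,180])*4,(t-[200,110])*4+[400,0])
```

```text
1.0 [291.07964818 231.70002395] [491.63398173  93.87810892]
1.1 [281.57339657 252.0412951 ] [491.09591984  86.79581302]
1.2000000000000002 [274.2390357  271.36014599] [490.87174586  82.12930624]
1.3000000000000003 [269.11556667 289.42926619] [490.95257573  79.842706  ]
1.4000000000000004 [266.20384235 306.0533245 ] [491.32632862  79.8728646 ]
1.5000000000000004 [265.46978079 321.07070341] [491.97832399  82.13377528]
1.6000000000000005 [266.84837399 334.35389683] [492.89184885  86.52086191]
```

View pics/a9.png

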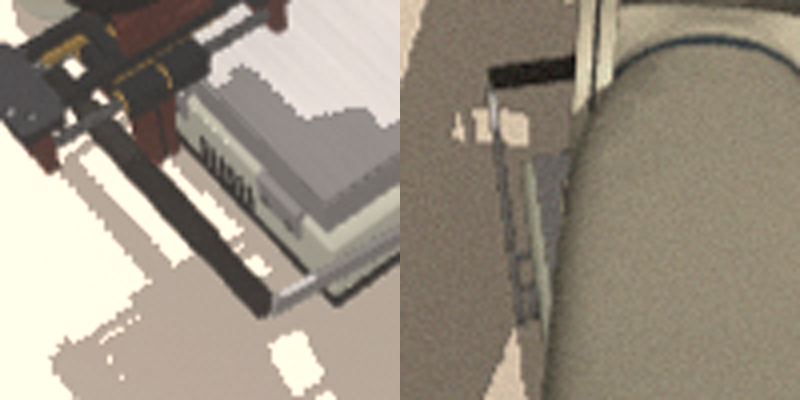

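The bar end at (265,303) gives a of about 1.35, with the tip on its top front. I'll centre on it and press down.

Call:
arm_command:
  steps:
    - [[8,1.1,0],[0,0,0],1]
    - [[0,0,-8],[0,0,0],1]
    - [[0,0,-8],[0,0,0],1]
    - [[0,0,-8],[0,0,0],1]
    - [[0,0,-8],[0,0,0],1]
    - [[0,0,-8],[0,0,0],1]
    - [[0,0,-5],[0,0,0],1]

```text
clock: 7.6
tcp_pos: [0.6485, -0.0182, 0.0828]
orientation: [-2.058, -2.373, 0.0]
contact_force: [-12.7, 0.3, 43.9]
finger_gap: 0.006
```

Run:
```python
from h import *
st()
import cv2
im=bot.read_camera("scene");im2=bot.read_camera("top")
o=np.hstack([cv2.resize(im[180:280,150:250,::-1],(400,400),interpolation=2),cv2.resize(im2[110:210,200:300,::-1],(400,400),interpolation=2)])
cv2.imwrite("pics/a10.png",cv2.convertScaleAbs(o,alpha=1.7))
```

```text
t 7.6 tcp [ 0.6485 -0.0182  0.0828] local [ 0.1524 -0.0012  0.0828] grasp [ 0.1524 -0.0012  0.0798]
z [-0.0002 -0.0001 -1.    ] y [ 0.9899  0.1416 -0.0002] jawyaw 0.1420628275894881 F [-12.7357   0.2999  43.9355] gap 0.006183797120330528 q [-0.0463  0.6611  1.657  -0.0001  0.8237 -0.1883]
```

View pics/a10.png

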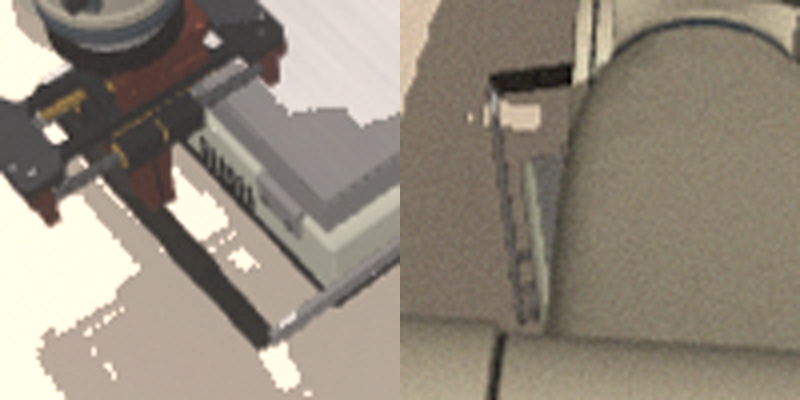

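The handle is at its stop: 44 N reaction, bar end at (266,332), so a is about 1.58. I'll retreat and tilt ready for the lid bar.

Call:
arm_command:
  steps:
    - [[0,0,40],[0,0,0],1]
    - [[0,0,50],[0,0,0],1]
    - [[0,0,50],[0,0,0],1]
    - [[0,0,30],[0,0,0],1]
    - [[-44.5,-6.4,0],[0.0145,-0.099,0],0.6]
    - [[-44.5,-6.4,0],[0.0145,-0.099,0],0.6]
    - [[-44.5,-6.4,0],[0.0145,-0.099,0],0.6]
    - [[-44.5,-6.4,0],[0.0145,-0.099,0],0.6]

```text
clock: 8.5
tcp_pos: [0.4682, -0.0438, 0.2512]
orientation: [1.864, 2.149, 0.44]
contact_force: [-0.0, 0.1, 0.6]
finger_gap: 0.33
```

Call:
arm_command:
  steps:
    - [[-44.5,-6.4,0],[0.0145,-0.099,0],0.6]
    - [[-44.5,-6.4,0],[0.0145,-0.099,0],0.6]
    - [[0,0,0],[0,0,0],0.6]
    - [[0,0,0],[0,0,0],0.6]

```text
clock: 8.9
tcp_pos: [0.4067, -0.0525, 0.252]
orientation: [1.792, 2.07, 0.584]
contact_force: [0.9, 0.0, -0.1]
finger_gap: 0.4
```

Run:
```python
from h import *
st()
import cv2
im=bot.read_camera("scene");im2=bot.read_camera("top")
o=np.hstack([cv2.resize(im[90:240,140:290,::-1],(400,400),interpolation=2),cv2.resize(im2[110:260,200:350,::-1],(400,400),interpolation=2)])
cv2.imwrite("pics/b1.png",cv2.convertScaleAbs(o,alpha=1.7))
```

```text
t 8.9 tcp [ 0.4067 -0.0525  0.252 ] local [-0.0918 -0.0002  0.252 ] grasp [-0.0902 -0.0002  0.2495]
z [ 0.5078  0.0849 -0.8573] y [0.8489 0.1199 0.5147] jawyaw 0.1402653618831695 F [ 0.8722  0.0244 -0.1244] gap 0.39997393855683455 q [-0.3308 -0.0809  2.3623  0.6051  0.4456 -0.9709]
```

View pics/b1.png

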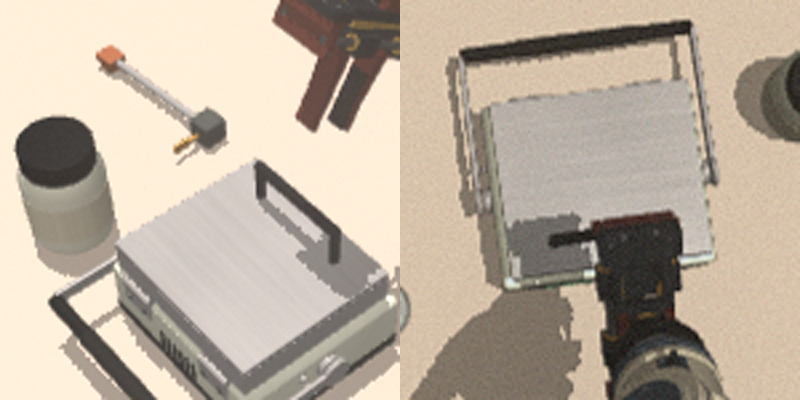

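Run:
```python
from h import *
for e in[(258,168),(297,203),(336,238)]: print(loc(plane("scene",140+e[0]*.375,90+e[1]*.375,.154)))
for e in[(555,240),(595,236)]: print(loc(plane("top",200+(e[0]-400)*.375,110+e[1]*.375,.154)))
# carry bar ends
for t,s in[((465,54),None),((690,27),None)]: print(loc(plane("top",200+(t[0]-400)*.375,110+t[1]*.375,.055)))
```

```text
[-0.0488855  -0.05380091  0.154     ]
[-0.04851679  0.00550863  0.154     ]
[-0.04816702  0.06177362  0.154     ]
[-0.05445694  0.05217055  0.154     ]
[-0.05553315  0.01384077  0.154     ]
[0.15741333 0.11624798 0.055     ]
[ 0.15648566 -0.12266478  0.055     ]
```

Measurement: lid bar at about local (-52.5, 0), and the handle is behind at local x 157. I'll approach.

Call:
arm_command:
  steps:
    - [[3.5,0.5,-22],[0,0,0],0.6]
    - [[3.5,0.5,-22],[0,0,0],0.6]
    - [[8,1.1,-13],[0,0,0],0.6]
    - [[8,1.1,-13],[0,0,0],0.6]
    - [[8,1.1,-13],[0,0,0],0.6]
    - [[7,1,-12],[0,0,0],0.6]
    - [[0,0,0],[0,0,0],0.6]

```text
clock: 9.7
tcp_pos: [0.4465, -0.0462, 0.1554]
orientation: [1.791, 2.075, 0.585]
contact_force: [0.5, -0.2, -0.9]
finger_gap: 0.403
```

Run:
```python
from h import *
st()
import cv2
im=bot.read_camera("scene");im2=bot.read_camera("top")
o=np.hstack([cv2.resize(im[120:220,190:290,::-1],(400,400),interpolation=2),cv2.resize(im2[140:240,220:320,::-1],(400,400),interpolation=2)])
cv2.imwrite("pics/b2.png",cv2.convertScaleAbs(o,alpha=1.7))
```

```text
t 9.7 tcp [ 0.4465 -0.0462  0.1554] local [-0.0515  0.0002  0.1554] grasp [-0.05    0.0003  0.1528]
z [ 0.5056  0.0874 -0.8583] y [0.8497 0.1221 0.513 ] jawyaw 0.14269444251604796 F [ 0.5496 -0.1829 -0.9255] gap 0.40282487322824045 q [-0.2712  0.2352  2.3771  1.4212  0.2241 -1.7791]
```

View pics/b2.png

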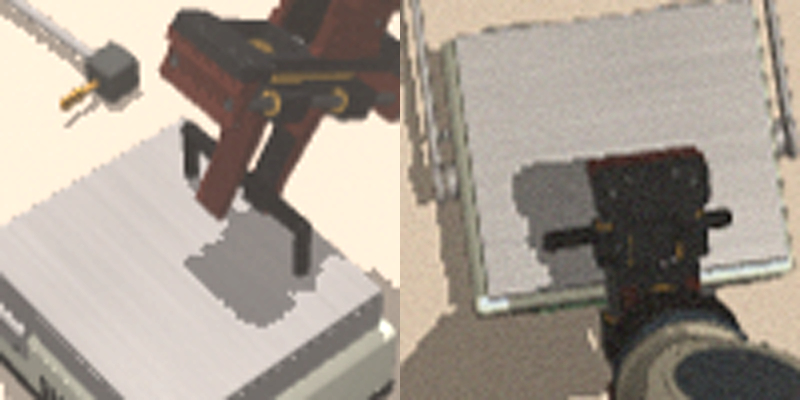

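The bar is between the fingers. Closing.

Call:
arm_command:
  steps:
    - [[0,0,0],[0,0,0],1]
    - [[0,0,0],[0,0,0],1]
    - [[0,0,0],[0,0,0],1]
    - [[0,0,0],[0,0,0],1]
  force: 15

```text
clock: 10.2
tcp_pos: [0.4447, -0.0469, 0.1571]
orientation: [1.789, 2.072, 0.584]
contact_force: [-1.5, -1.0, -2.8]
finger_gap: 0.132
```

Run:
```python
from h import *
st()
# plan: lid angles about hinge from current grasp pt
H=np.array([.094,.078])
b0=np.array([-.056,.154])-H
for k in range(0,15):
    a=.1*k if k<14 else 1.3
    c,s=np.cos(a),np.sin(a)
    r=np.array([c*b0[0]+s*b0[1],-s*b0[0]+c*b0[1]])
    print(round(a,2),(r+H)*1000)
```

```text
t 10.2 tcp [ 0.4447 -0.0469  0.1571] local [-0.0534 -0.0002  0.1571] grasp [-0.0519 -0.0001  0.1545]
z [ 0.5078  0.0854 -0.8572] y [0.8486 0.1218 0.5148] jawyaw 0.14256850429155263 F [-1.5335 -1.0047 -2.8127] gap 0.13186849249276322 q [-0.2736  0.2285  2.3809  1.4193  0.2239 -1.7786]
0.0 [-56. 154.]
0.1 [-47.6633 168.5953]
0.2 [-37.9111 182.2855]
0.3 [-26.8409 194.9336]
0.4 [-14.5634 206.4134]
0.5 [ -1.201  216.6101]
0.6 [ 13.1125 225.4219]
0.7 [ 28.2342 232.7607]
0.8 [ 44.0131 238.5531]
0.9 [ 60.2913 242.7414]
1.0 [ 76.9064 245.2836]
1.1 [ 93.6923 246.1544]
1.2 [110.4813 245.3451]
1.3 [127.1056 242.8636]
1.3 [127.1056 242.8636]
```

Gripped: opening 11.6 mm on the 12 mm bar. The grasp shows the bar about 4 mm further back than estimated. I'll calculate the arc increments.

```bash
cat >> h.py <<'E'
O2=O+.004*EX
def lidang():
    s=bot.sense();R=Ro.from_rotvec(s["orientation"]).as_matrix();g=s["tcp_pos"]+.003*R[:,2]-O2
    x,z=g@EX-.094,g[2]-.078
    z_l=R[:,2]@EX; tilt=np.arctan2(z_l,-R[2,2])
    return np.arctan2(z,-x)-np.arctan2(.076,.150),np.hypot(x,z),tilt,g@EY
def plan(da,n):
    s=bot.sense();R=Ro.from_rotvec(s["orientation"]).as_matrix()
    a,r,t,y=lidang(); print("lid",a,"r",r,"tilt",t,"y",y)
    p=s["tcp_pos"]-O2; q=np.array([p@EX-.094,p[2]-.078]); 
    for k in range(n):
        c,sn=np.cos(da),np.sin(da); q2=np.array([c*q[0]+sn*q[1],-sn*q[0]+c*q[1]]); d=(q2-q)*1000; q=q2
        w=d[0]*EX; print(k,round(w[0],1),round(w[1],1),round(d[1],1), "turn",da*EY[:2])
E
python3 -c "
from h import *
plan(.08,16)"
```

```text
lid 0.0032174864465050468 r 0.16828474679570252 tilt 0.5408344423385549 y -0.0001354295736081784
0 6.7 1.0 11.8 turn [-0.01155939  0.07916047]
1 7.7 1.1 11.3 turn [-0.01155939  0.07916047]
2 8.5 1.2 10.6 turn [-0.01155939  0.07916047]
3 9.3 1.4 9.9 turn [-0.01155939  0.07916047]
4 10.1 1.5 9.1 turn [-0.01155939  0.07916047]
5 10.8 1.6 8.3 turn [-0.01155939  0.07916047]
6 11.4 1.7 7.4 turn [-0.01155939  0.07916047]
7 11.9 1.7 6.4 turn [-0.01155939  0.07916047]
8 12.4 1.8 5.4 turn [-0.01155939  0.07916047]
9 12.8 1.9 4.4 turn [-0.01155939  0.07916047]
10 13.1 1.9 3.4 turn [-0.01155939  0.07916047]
11 13.3 1.9 2.3 turn [-0.01155939  0.07916047]
12 13.5 2.0 1.2 turn [-0.01155939  0.07916047]
13 13.5 2.0 0.1 turn [-0.01155939  0.07916047]
14 13.5 2.0 -1.0 turn [-0.01155939  0.07916047]
15 13.4 2.0 -2.1 turn [-0.01155939  0.07916047]
```

Call:
arm_command:
  steps:
    - [[3.4,0.5,5.9],[-0.006,0.04,0],1]
    - [[3.4,0.5,5.9],[-0.006,0.04,0],1]
    - [[3.8,0.5,5.7],[-0.006,0.04,0],1]
    - [[3.9,0.6,5.6],[-0.006,0.04,0],1]
    - [[0,0,0],[0,0,0],1]

```text
clock: 10.7
tcp_pos: [0.4547, -0.0431, 0.1736]
orientation: [1.852, 2.152, 0.483]
contact_force: [-17.3, -19.7, 8.4]
finger_gap: 0.129
```

```bash
python3 -c "
from h import *
st();plan(.08,14)"
```

```text
t 10.7 tcp [ 0.4547 -0.0431  0.1736] local [-0.0429  0.0021  0.1736] grasp [-0.0417  0.0022  0.1708]
z [ 0.4053  0.0802 -0.9107] y [0.9013 0.1317 0.4127] jawyaw 0.14509312666146298 F [-17.3352 -19.6859   8.4166] gap 0.12923912687343228 q [-0.2278  0.1908  2.2874  0.5713  0.3191 -0.8914]
lid 0.11747765444614605 r 0.16773163456460868 tilt 0.42546452842133675 y 0.0022094724156839973
0 8.0 1.2 11.0 turn [-0.0116  0.0792]
1 8.8 1.3 10.3 turn [-0.0116  0.0792]
2 9.6 1.4 9.5 turn [-0.0116  0.0792]
3 10.4 1.5 8.7 turn [-0.0116  0.0792]
4 11.0 1.6 7.9 turn [-0.0116  0.0792]
5 11.6 1.7 6.9 turn [-0.0116  0.0792]
6 12.1 1.8 6.0 turn [-0.0116  0.0792]
7 12.5 1.8 5.0 turn [-0.0116  0.0792]
8 12.9 1.9 4.0 turn [-0.0116  0.0792]
9 13.2 1.9 2.9 turn [-0.0116  0.0792]
10 13.4 1.9 1.8 turn [-0.0116  0.0792]
11 13.5 2.0 0.7 turn [-0.0116  0.0792]
12 13.5 2.0 -0.3 turn [-0.0116  0.0792]
13 13.4 2.0 -1.4 turn [-0.0116  0.0792]
```

Call:
arm_command:
  steps:
    - [[0,0,0],[0,0,0],1]
    - [[0,0,0],[0,0,0],1]

```text
clock: 10.9
tcp_pos: [0.4543, -0.0432, 0.173]
orientation: [1.853, 2.15, 0.485]
contact_force: [-12.5, -14.6, 6.2]
finger_gap: 0.133
```

```bash
python3 -c "
from h import *
st();plan(.08,1)"
```

```text
t 10.9 tcp [ 0.4543 -0.0432  0.173 ] local [-0.0434  0.0021  0.173 ] grasp [-0.0421  0.0021  0.1703]
z [ 0.4066  0.0802 -0.9101] y [0.9009 0.1304 0.414 ] jawyaw 0.1437459014926361 F [-12.4861 -14.5631   6.1561] gap 0.1326287823421007 q [-0.2287  0.1915  2.2893  0.5794  0.3163 -0.8992]
lid 0.11346029047595635 r 0.16778771417471505 tilt 0.42681654607948505 y 0.002128084178915882
0 8.0 1.2 11.0 turn [-0.0116  0.0792]
```

Call:
arm_command:
  steps:
    - [[-1.5,-3,0],[0,0,0],1]
    - [[0,0,0],[0,0,0],1]
    - [[4,0.6,5.5],[-0.006,0.04,0],1]
    - [[4,0.6,5.5],[-0.006,0.04,0],1]
    - [[4.4,0.6,5.2],[-0.006,0.04,0],1]
    - [[4.4,0.6,5.1],[-0.006,0.04,0],1]
    - [[0,0,0],[0,0,0],1]

```text
clock: 11.6
tcp_pos: [0.471, -0.0421, 0.195]
orientation: [1.939, 2.25, 0.32]
contact_force: [-3.8, 0.7, -1.1]
finger_gap: 0.131
```

```bash
python3 -c "
from h import *
st();plan(.08,14)"
```

```text
t 11.6 tcp [ 0.471  -0.0421  0.195 ] local [-0.0267  0.0008  0.195 ] grasp [-0.0259  0.0009  0.1921]
z [ 0.254   0.0606 -0.9653] y [0.9555 0.1394 0.2601] jawyaw 0.14490933266407235 F [-3.7604  0.7102 -1.0883] gap 0.13091291583651507 q [-0.178   0.1915  2.1472  0.1956  0.5687 -0.4786]
lid 0.27504026033353496 r 0.16841624715486675 tilt 0.26314946819421264 y 0.0008800080900671307
0 9.6 1.4 9.6 turn [-0.0116  0.0792]
1 10.4 1.5 8.8 turn [-0.0116  0.0792]
2 11.0 1.6 7.9 turn [-0.0116  0.0792]
3 11.6 1.7 7.0 turn [-0.0116  0.0792]
4 12.1 1.8 6.0 turn [-0.0116  0.0792]
5 12.6 1.8 5.0 turn [-0.0116  0.0792]
6 12.9 1.9 4.0 turn [-0.0116  0.0792]
7 13.2 1.9 2.9 turn [-0.0116  0.0792]
8 13.4 2.0 1.9 turn [-0.0116  0.0792]
9 13.5 2.0 0.8 turn [-0.0116  0.0792]
10 13.5 2.0 -0.3 turn [-0.0116  0.0792]
11 13.5 2.0 -1.4 turn [-0.0116  0.0792]
12 13.3 1.9 -2.5 turn [-0.0116  0.0792]
13 13.1 1.9 -3.5 turn [-0.0116  0.0792]
```

Good: the force is low and tilt plus lid angle is consistent. I'll continue.

Call:
arm_command:
  steps:
    - [[4.8,0.7,4.8],[-0.006,0.04,0],1]
    - [[4.8,0.7,4.8],[-0.006,0.04,0],1]
    - [[5.2,0.8,4.4],[-0.006,0.04,0],1]
    - [[5.2,0.8,4.4],[-0.006,0.04,0],1]
    - [[5.5,0.8,4],[-0.006,0.04,0],1]
    - [[5.5,0.8,3.9],[-0.006,0.04,0],1]
    - [[0,0,0],[0,0,0],1]

```text
clock: 12.3
tcp_pos: [0.502, -0.0374, 0.2214]
orientation: [-2.052, -2.373, -0.047]
contact_force: [-6.5, 3.0, 3.8]
finger_gap: 0.13
```

```bash
python3 -c "
from h import *
st();plan(.08,10)"
```

```text
t 12.3 tcp [ 0.502  -0.0374  0.2214] local [0.0047 0.001  0.2214] grasp [0.0048 0.001  0.2184]
z [ 0.0168  0.0253 -0.9995] y [0.9894 0.1438 0.0202] jawyaw 0.14428778197757283 F [-6.4652  3.0266  3.796 ] gap 0.13032848646571935 q [-0.1134  0.2709  1.9235  0.0337  0.9337 -0.2777]
lid 0.5157019119530668 r 0.16849710334778203 tilt 0.020248114127381332 y 0.0010421018598346708
0 11.6 1.7 7.0 turn [-0.0116  0.0792]
1 12.1 1.8 6.0 turn [-0.0116  0.0792]
2 12.6 1.8 5.0 turn [-0.0116  0.0792]
3 12.9 1.9 4.0 turn [-0.0116  0.0792]
4 13.2 1.9 2.9 turn [-0.0116  0.0792]
5 13.4 2.0 1.9 turn [-0.0116  0.0792]
6 13.5 2.0 0.8 turn [-0.0116  0.0792]
7 13.5 2.0 -0.3 turn [-0.0116  0.0792]
8 13.5 2.0 -1.4 turn [-0.0116  0.0792]
9 13.3 1.9 -2.5 turn [-0.0116  0.0792]
```

Call:
arm_command:
  steps:
    - [[5.7,0.8,3.5],[-0.006,0.04,0],1]
    - [[5.8,0.8,3.4],[-0.006,0.04,0],1]
    - [[6,0.9,3],[-0.006,0.04,0],1]
    - [[6.1,0.9,2.9],[-0.006,0.04,0],1]
    - [[6.3,0.9,2.5],[-0.006,0.04,0],1]
    - [[6.3,0.9,2.4],[-0.006,0.04,0],1]
    - [[6.4,0.9,2.0],[-0.006,0.04,0],1]
    - [[0,0,0],[0,0,0],1]

```text
clock: 13.1
tcp_pos: [0.5452, -0.031, 0.2416]
orientation: [-1.928, -2.222, 0.272]
contact_force: [-4.1, 3.9, 9.4]
finger_gap: 0.133
```

```bash
python3 -c "
from h import *
st('c1.png');plan(.08,7)"
```

```text
t 13.1 tcp [ 0.5452 -0.031   0.2416] local [0.0483 0.0011 0.2416] grasp [0.0476 0.0011 0.2387]
z [-0.2593 -0.0159 -0.9657] y [ 0.9558  0.139  -0.259 ] jawyaw 0.1443753276747986 F [-4.0967  3.9012  9.38  ] gap 0.13265070374180205 q [-0.0617  0.4307  1.6509 -0.0329  1.3211 -0.1909]
lid 0.7925029906748817 r 0.1684730742240033 tilt -0.26138304130681284 y 0.0011408189154879682
0 13.1 1.9 3.5 turn [-0.0116  0.0792]
1 13.3 1.9 2.4 turn [-0.0116  0.0792]
2 13.5 2.0 1.4 turn [-0.0116  0.0792]
3 13.5 2.0 0.3 turn [-0.0116  0.0792]
4 13.5 2.0 -0.8 turn [-0.0116  0.0792]
5 13.4 2.0 -1.9 turn [-0.0116  0.0792]
6 13.2 1.9 -3.0 turn [-0.0116  0.0792]
```

View pics/c1.png

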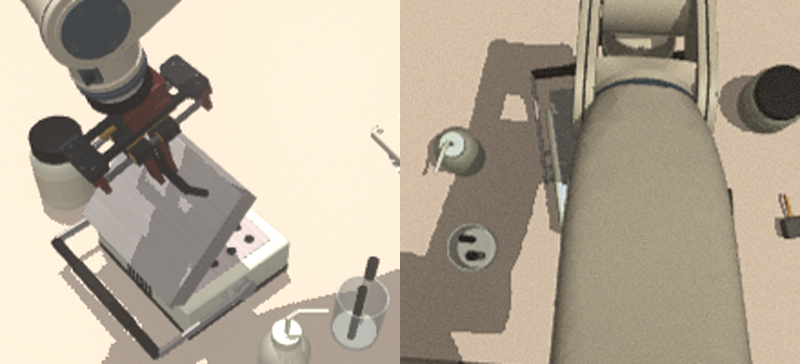

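The lid is about 45° open with the bar gripped, and the handle is down behind. Continuing.

Call:
arm_command:
  steps:
    - [[6.5,0.9,1.8],[-0.006,0.04,0],1]
    - [[6.5,0.9,1.5],[-0.006,0.04,0],1]
    - [[6.6,0.9,1.2],[-0.006,0.04,0],1]
    - [[6.7,1,1],[-0.006,0.04,0],1]
    - [[6.7,1,0.7],[-0.006,0.04,0],1]
    - [[6.7,1,0.4],[-0.006,0.04,0],1]
    - [[6.7,1,0.1],[-0.006,0.04,0],1]
    - [[0,0,0],[0,0,0],1]

```text
clock: 14.0
tcp_pos: [0.5921, -0.0241, 0.2488]
orientation: [-1.784, -2.05, 0.555]
contact_force: [-1.2, 4.1, 11.2]
finger_gap: 0.131
```

```bash
python3 -c "
from h import *
st();plan(.04,7)"
```

```text
t 14.0 tcp [ 0.5921 -0.0241  0.2488] local [0.0958 0.0011 0.2488] grasp [0.0942 0.0011 0.2462]
z [-0.5148 -0.0547 -0.8556] y [ 0.8468  0.123  -0.5174] jawyaw 0.1442619384744849 F [-1.2146  4.0828 11.2061] gap 0.13095142980069324 q [-0.0274  0.6299  1.3708 -0.0692  1.6809 -0.1547]
lid 1.0795240151760757 r 0.16828055033008898 tilt -0.5438129870621564 y 0.0011120303745480809
0 6.8 1.0 -0.0 turn [-0.0058  0.0396]
1 6.8 1.0 -0.3 turn [-0.0058  0.0396]
2 6.7 1.0 -0.6 turn [-0.0058  0.0396]
3 6.7 1.0 -0.9 turn [-0.0058  0.0396]
4 6.7 1.0 -1.1 turn [-0.0058  0.0396]
5 6.6 1.0 -1.4 turn [-0.0058  0.0396]
6 6.6 1.0 -1.7 turn [-0.0058  0.0396]
```

Call:
arm_command:
  steps:
    - [[6.7,1,-0.5],[-0.006,0.04,0],1]
    - [[6.7,1,-0.8],[-0.006,0.04,0],1]
    - [[6.7,1,-1],[-0.006,0.04,0],1]
    - [[6.6,1,-1.2],[-0.006,0.04,0],1]
    - [[6,0.9,-1.2],[-0.006,0.036,0],1]
    - [[0,0,0],[0,0,0],1]
    - [[0,0,0],[0,0,0],1]

```text
clock: 14.7
tcp_pos: [0.6249, -0.0195, 0.2455]
orientation: [-1.676, -1.92, 0.732]
contact_force: [2.6, 3.9, 14.2]
finger_gap: 0.131
```

Run:
```python
from h import *
st('c2.png');plan(.01,2)
import cv2
im=bot.read_camera("scene")
cv2.imwrite("pics/c3.png",cv2.convertScaleAbs(cv2.resize(im[120:260,130:290,::-1],(800,600)[:2] and (685,600),interpolation=2),alpha=1.6))
```

```text
t 14.7 tcp [ 0.6249 -0.0195  0.2455] local [0.1289 0.0009 0.2455] grasp [0.1268 0.0009 0.2433]
z [-0.6693 -0.079  -0.7388] y [ 0.7314  0.1049 -0.6738] jawyaw 0.14242975384331774 F [ 2.6059  3.8958 14.2449] gap 0.13052350238294097 q [-0.0107  0.7823  1.1732 -0.0918  1.9201 -0.1448]
lid 1.27341524408683 r 0.16780181787333456 tilt -0.7390240184133442 y 0.0009501405544214809
0 1.7 0.2 -0.3 turn [-0.0014  0.0099]
1 1.7 0.2 -0.3 turn [-0.0014  0.0099]
```

View pics/c3.png

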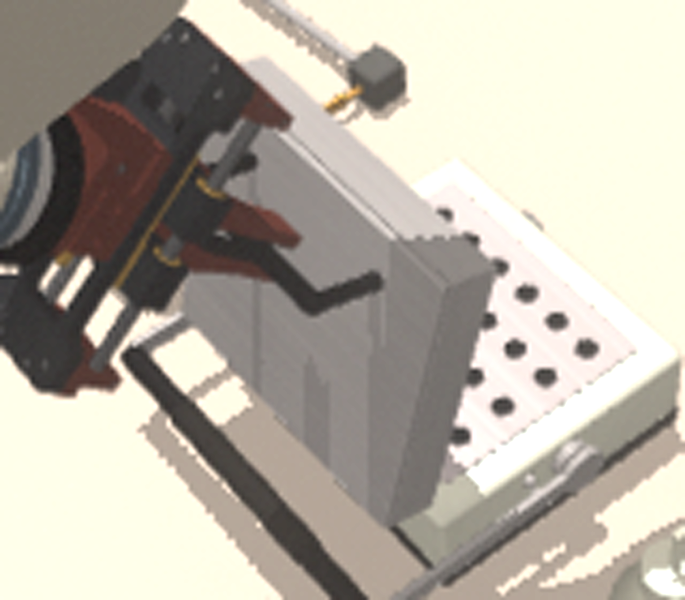

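Position gives 1.273 rad and tool tilt gives 1.280. The fingers are pressing down with 14 N, so I'll ease up and go about 0.02 further.

Call:
arm_command:
  steps:
    - [[2,0.3,1],[-0.001,0.01,0],1]
    - [[2,0.3,1],[-0.001,0.01,0],1]
    - [[0,-0.6,0],[0,0,0],1]
    - [[0,0,0],[0,0,0],1]
    - [[0,0,0],[0,0,0],1]
    - [[0,0,0],[0,0,0],1]

```text
clock: 15.45
tcp_pos: [0.628, -0.0191, 0.245]
orientation: [-1.661, -1.905, 0.749]
contact_force: [0.3, 8.6, 4.5]
finger_gap: 0.13
```

Run:
```python
from h import *
st();plan(.01,1)
import cv2
T=bot.read_camera("top");S=bot.read_camera("scene")
cv2.imwrite("pics/d1.png",cv2.convertScaleAbs(np.hstack([cv2.resize(S[:,:,::-1],(400,300)),cv2.resize(T[:,:,::-1],(400,300))]),alpha=1.6))
```

```text
t 15.45 tcp [ 0.628  -0.0191  0.245 ] local [0.132  0.0008 0.245 ] grasp [0.13   0.0009 0.2428]
z [-0.6856 -0.0797 -0.7236] y [ 0.7162  0.1044 -0.69  ] jawyaw 0.14475724054012426 F [0.2671 8.6403 4.4892] gap 0.12988124599276388 q [-0.0098  0.7992  1.1518 -0.0931  1.9469 -0.1463]
lid 1.293346978335489 r 0.1678557265199991 tilt -0.7615474686501866 y 0.0008834662538526714
0 1.7 0.2 -0.3 turn [-0.0014  0.0099]
```

View pics/d1.png

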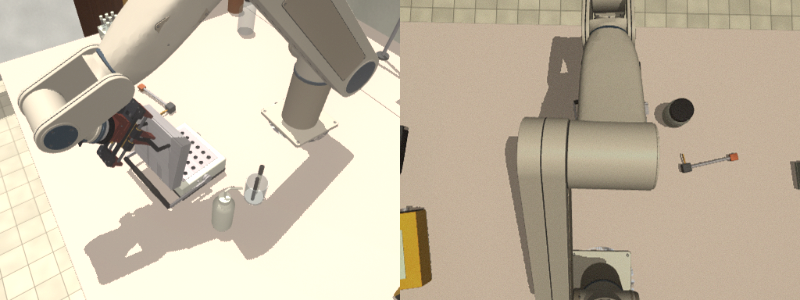

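Run:
```python
from h import *
import cv2
S=bot.read_camera("scene")
cv2.imwrite("pics/d2.png",cv2.convertScaleAbs(cv2.resize(S[190:290,170:270,::-1],(600,600),interpolation=2),alpha=1.6))
for a in (1.4,1.5,1.58): print(a,[(np.array(proj("scene",o+EX*.155*np.sin(a)+EY*.12+[0,0,.055+.155*np.cos(a)]))-[170,190])*6 for o in(O,O2)])
```

```text
1.4 [array([279.30576353, 399.07998675]), array([271.0110538 , 404.91581313])]
1.5 [array([278.20467118, 421.60605512]), array([270.00360728, 427.41174735])]
1.58 [array([279.61153345, 437.76147234]), array([271.49180455, 443.5375048 ])]
```

View pics/d2.png

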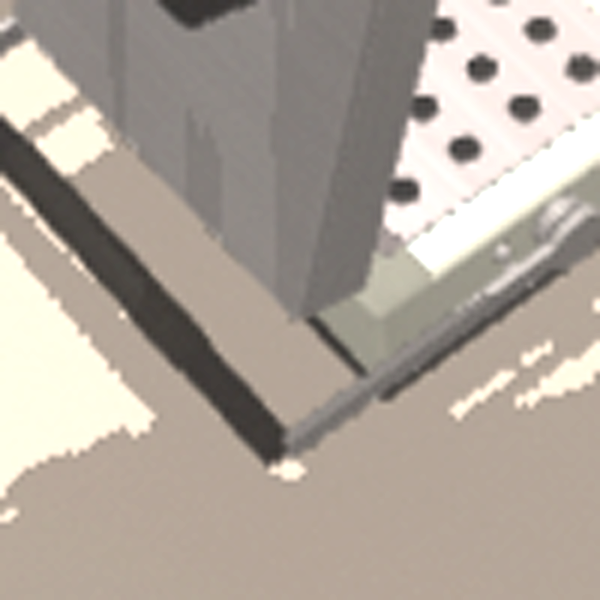

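The bar end is at (278,445), which matches 1.58, so the handle is home. Handing in.

```bash
python3 -c "
from h import *
st();print(lidang());print(bot.finish_job())"
```

```text
t 15.6 tcp [ 0.628  -0.0191  0.245 ] local [0.132  0.0008 0.245 ] grasp [0.1299 0.0009 0.2428]
z [-0.6856 -0.0797 -0.7236] y [ 0.7161  0.1044 -0.6901] jawyaw 0.14477284805175172 F [-0.6389  8.3074  5.0749] gap 0.12901630511328566 q [-0.0098  0.7992  1.1519 -0.0931  1.9469 -0.1464]
(np.float64(1.2931124091438473), np.float64(0.16786816772866203), np.float64(-0.7616240527000396), np.float64(0.0008703625968233971))
the job is handed in; nothing more can be done
None
```

The carry handle is home behind the case, and the arm is gripping the lid by its bar and holding it at its balance point. I handed the job in at 15.6 s; it reports no verdict.

**Carry handle:** I pushed it back and down with closed fingers onto its end stop, where it met a 44 N reaction. The last picture matches an angle of about 1.58 rad. The fingertip ended up behind the bar on the first two downward pushes, with up to about 28 N of sideways wedging on the second, and I lifted and pushed again.

**Lid:** The last checks gave 1.293 rad from the gripper's position and 1.302 rad from its tilt, both close to the 1.30 target. Both readings assume the lid was fully shut when I gripped it. The gripper stood still, closed on the 12 mm bar at about 11.4 mm, at the 15 N grip I set.

**Disagreements:**
- My first heater position was about 4 mm too far forward, as the closed grip showed; I corrected for this before lifting the lid.
- About 8 N of sideways force along the bar remained at the end.

**Other things on the bench:** The arm did not go near the other things on the bench, and in the final view those I could see were standing where they started. I did not measure their positions.

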